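Shut the bench's dust-extraction damper

TASK

Shut the damper of the dust-extraction duct. First lift the tall tin out of the handle's way and stand it upright on the cork mat; then lift the locking handle out of its notch, swing it about a quarter turn anticlockwise (seen from above) and leave it dropped fully home in the notch on the shut side, which you will have to feel for. Do not knock over the tin or disturb the other things on the bench.

Things in the scene. Friction and masses are not known exactly. Their poses are not given: they have to be found in the camera images.
- duct: Bare metal dust duct, 100 mm across and 100 mm high, lying fixed on the bench: flared mouth (124 mm) at its +y end, upright pipe at its -y end, about 400 mm over all. On its middle sits a grey 130 x 130 mm plate (top 108 mm high) with a notched steel arc (top 118 mm) and the handle's spindle. Origin on the bench under the spindle; +y along the duct, -x towards the robot's side.
- spindle (a point): Point on the upright axis of the handle at the underside of the resting lever, 118 mm above the bench. Axes as the duct's: the lever points along +y when open (handle = 0) and roughly along -x, across the duct towards the robot, when shut.
- knob (a point): Centre of the upright dark cylindrical grip, 24 mm across and 50 mm tall, on the end of the steel lever, 115 mm from the spindle axis. At rest in a notch the grip reaches from 130 to 180 mm above the bench. The lever under it is 16 mm wide, 12 mm thick, with a 26 mm round end. It moves with the lever; y points outward along the lever, z up.
- handle (a joint): Angle of the lever about the spindle, rad: 0 = in line with the duct (open), growing anticlockwise from above, up to 2.05. A pin under the lever locks it: in the open notch at 0 (play under 0.1) or in the shut notch, whose place was set on assembly: its middle lies anywhere from 1.23 to 1.91, pin play about 0.04 either side. The arc goes on beyond it. Swinging takes 1 to 4 N at the grip.
- lift (a joint): How far the handle is lifted along its spindle, m: 0 = down in a notch, at most 0.020. The pin clears the arc when lifted over 0.009 (0.014 is safe). Spring and weight pull down with 6 to 11 N. Left loose between the notches, the pin rides on the arc at about 0.009 and the lever can be swung so; over the shut notch the spring snaps it down to 0 and it swings no farther.
- tin_mid (a point): Centre (half-way up) of a closed tall tin, 58 mm across and 170 mm tall, 0.3 to 0.55 kg, standing on the bench beside the duct, in the path of the lever. Axis = z.
- mat_top (a point): Centre of the top of a square cork mat, 130 x 130 mm and 4 mm thick, fixed on the bench; axes along its sides.
- hammer: a claw hammer lying on the bench (leave alone; origin under its middle)
- sanding_block: a cork sanding block, 110 x 60 x 35 mm (leave alone; origin under its middle)
- jar: a small closed jar, 60 mm across and 75 mm tall (leave alone; origin under its middle)
- neck_blank: a rough guitar-neck blank, about 440 mm long and 22 mm high (leave alone; origin under its middle)
- clamp: a small bar clamp lying flat (leave alone; origin under its middle)
- caul: a dark wooden block, 120 x 50 x 30 mm (leave alone; origin under its middle)
There are look-alikes about, which are no part of the job. Leave any pink or red look-alike of the part that bears tin_mid alone.

How it is judged:
On the way, in this order (a step that is already met when the one before it is completed fails the run):
1. the tin stands upright on the cork mat, let go (x of tin_mid in the frame of mat_top between -0.065 and 0.065 m and y of tin_mid in the frame of mat_top between -0.065 and 0.065 m and angle between tin_mid's own z axis and vertical below 0.1 rad and height (world z) of tin_mid below 0.093 m and contact force between the fingers and tin below 0.1 N and linear speed of tin below 0.03 m/s), for 0.2 s.
2. the handle has been lifted out of the open notch and swung away from it (value of joint lift above 0.006 m and value of joint handle above 0.3 rad), for 0.05 s.
At the end, for the whole second after the job is handed in: The handle is down in the shut notch (lift under 3 mm, angle over 1.1 rad) and still; the tin stands upright (within 6 degrees) and at rest on the cork mat with its centre over the mat (all of step 1 and value of joint lift below 0.003 m and value of joint handle above 1.1 rad and velocity of joint handle between -0.05 and 0.05 rad/s); the robot touches nothing.
It fails at once if the tin is tipped over (more than 0.6 rad) (angle between tin_mid's own z axis and vertical above 0.6 rad).
It fails at once if another thing on the bench is shifted by more than 40 mm (distance of any of hammer, sanding_block, jar, neck_blank, clamp, caul from where it was at the start of the episode above 0.04 m).
It also fails if it takes over 54 s, if anything falls off the work surface, if the arm or the gripper's body presses on something with over 40 N, if the wrist force passes 120 N, or if a joint passes its speed limit or range.

ROBOT

A 7-joint arm with a two-finger parallel gripper is mounted at the origin on the work surface. World frame = base frame: x ahead of the robot, y to its left, z up, the work surface at z = 0. Lengths are in m, angles in rad, forces in N, time in s.
With the tool pointing down it reaches from about 0.4 to 0.85 m from the base axis. Payload 10.4 kg.
Tool frame: the origin (TCP) lies on the centre line of the jaws, within the pads' length; the fingertips stand 14 mm ahead of it and the grasp point (between the pads) lies 5 mm behind it (manip.tip_reach is the distance from the TCP to the fingertips, in m); z points along the fingers, y is the line along which they close (so a half turn about z gives the same grasp; the last joint's range is limited). The gripper opens to 85 mm and grips with 20 to 120 N. Pads are 22 mm wide; open, the fingers measure 114 mm over their backs; the gripper's body (76 mm by 85 mm) begins 54 mm behind the grasp point. The pads swing forward as they close: fully open they stand 13 mm farther back than shut.
Start: joints at [-1.19, 0.332, -0.065, 1.46, 0.022, 1.35, -0.088], TCP at [0.246, 0.575, 0.245] pointing down, gripper open.
Joint ranges: [-2.6, 2.6], [-0.5, 2.12], [-1.47, 1.34], [0.16, 2.42], [-1.27, 4.41], [0.06, 2.06], [-2.6, 2.6]. Speed limits (rad/s): [2.22, 2.22, 2.79, 2.79, 3.14, 3.14, 3.14].

INTERFACE

Orientations are given as a unit quaternion [x, y, z, w].
In Python, from workcell import manip gives the robot as it stands.
- The arm moves only by the shell command python3 -m pendant 'ROWS' [FORCE]. ROWS is JSON, a list of rows, each a list of 7 numbers: the shift along the tool's x, y, z in units of 50 mm (1.0 is 50 mm), then the turn, a rotation vector about the tool's x, y, z in units of 8 degrees (1.0 is 8 degrees), then the opening, from -1 (shut) to 1 (fully open), so that 0 is half open. In form: [[dx, dy, dz, ax, ay, az, jaw], ...]. A call has exactly 10 rows; each row is the pose to reach, as a shift and turn from the pose commanded when the call began, along the tool's axes at that moment; what a row does not reach only later rows make up. A row lasts 1/8 s, in which the tool goes at most 62.5 mm and 10.7 degrees, less where a joint would pass 70% of its speed; a pose out of reach is approached as far as the arm can. A call with a gripper value outside its range is refused whole. The fingers move at their own pace and stop on an object; FORCE is the grip in N (left out, the last holds). Time passes only in rows, so rows that repeat a pose let the fingers close, or fill a call up. It gives the time, the measured TCP pose, the force, the opening and the grip force at its end, in the units of the state.
- manip.get_obs(): the state, without advancing time (a new reading comes with each control period).
- manip.camera(name): name is "scene" or "top" or "wrist"; returns (picture, depth): 400x640x3 uint8, red, green, blue; 400x640 float32, m along the optical axis (not along the pixel's ray), 0 where there is no reading.
- manip.get_calibration(name): a dict with "fx", "fy", "cx", "cy" (pixels), "xyz" and "orientation" of the camera in the world. Camera axes: x right, y up, looking along -z (the intrinsics and any distortion apply to the point x, -y, -z); pixel columns grow to the right and rows downward; lengths in m; the calibration is good to about 2 mm. A picture is of the moment at which its call begins: read the wrist's pose just before it. get_calibration takes no time and is no camera call; for the wrist camera it gives the pose at the moment of the call.
- manip.hand_in(): hands the job in; it is judged then, once.
Trained networks look in the newest picture that a camera, given by its name, has taken for a name from the list of things; names that differ only in an ending like _2 or _b are one class to them, and where a whole thing is asked for, a point or a joint stands for the part that bears it (a point fixed in the world has none). Each returns a list of dicts, best first, with "p" (0 to 1); they miss things now and then, are a little off and sometimes report something else, mostly with a low value. They report only what shows in the picture. A call takes as long as a camera call. They do not tell look-alikes from the thing itself.
- manip.find_in(thing, camera): "box" ([left, top, right, bottom] in pixels, round what is visible of it).
- manip.trace(thing, camera): "pixels" (400x640 bool, what is visible of it) and "box" ([left, top, right, bottom] in pixels, round what is visible of it).
- manip.tip_of(thing, camera): "pixel" ([column, row] in pixels: a listed point, or the origin of a listed thing).
The state is a dict: "clock": time; "joint_pos": joint angles; "joint_velocities": joint speeds; "tau": joint torques, N m; "position": TCP position; "ee_rot": TCP orientation; "ft_force": force on the tool from outside, world axes, zero at the start; "torque": the same for the moment, N m; "grip_width": opening from 0.0 (shut) to 1.0 (fully open); "grasp_force": force on a finger pad.
Only numpy, scipy, OpenCV 4.12 (cv2) and the standard library are available. Lean on these libraries where they do the work, as an engineer would, in place of code of your own. Each camera call takes 0.05 s, during which the arm holds its last target. There are 200 camera calls.

## Working session

There is one attempt and no reset: what is moved stays moved. The work goes in short steps, Python scripts to look and compute and a shell command to move; the robot and the scene stay as the last step left them, time stands still between calls to the robot, and variables do not carry over. Pictures are saved under pics/ and viewed, at most 10 in all, crops included, and the job is handed in when it is done.

```bash
mkdir -p pics; cat > h.py <<'E'
from workcell import manip
import numpy as np, cv2
from scipy.spatial.transform import Rotation as R
def pt(cam,px,cal=None,depth=None,z=None):
    c=cal or manip.get_calibration(cam)
    d=np.array([(px[0]-c["cx"])/c["fx"],-(px[1]-c["cy"])/c["fy"],-1.0])
    M=R.from_quat(c["orientation"]).as_matrix(); o=np.array(c["xyz"])
    w=M@d
    s=(z-o[2])/w[2] if z is not None else depth
    return o+s*w
def cloud(cam,depth,mask,cal=None):
    v,u=np.nonzero(mask&(depth>0)); c=cal or manip.get_calibration(cam); s=depth[v,u]
    d=np.c_[(u-c["cx"])/c["fx"],-(v-c["cy"])/c["fy"],-np.ones(len(u))]*s[:,None]
    return d@R.from_quat(c["orientation"]).as_matrix().T+np.array(c["xyz"])
E
python3 - <<'E'
from h import *
for cam in("scene","top"):
    im,d=manip.camera(cam); cv2.imwrite(f"pics/{cam}0.png",im[:,:,::-1]); np.save(cam+"d.npy",d)
    print({k:v for k,v in manip.get_calibration(cam).items()})
    for t in("tin_mid","mat_top","knob","spindle"):
        for r in manip.tip_of(t,cam)[:3]: 
            z={"tin_mid":.085,"mat_top":.004,"knob":.155,"spindle":.118}[t]
            print(cam,t,round(r["p"],2),np.round(r["pixel"]),pt(cam,r["pixel"],z=z).round(3))
o=manip.get_obs();print(o["position"],o["ee_rot"],o["clock"],manip.tip_reach)
E
```

```text
{'fx': 365.2717626087139, 'fy': 365.2717626087139, 'cx': 314.73509516369137, 'cy': 195.07650250811636, 'xyz': array([ 0.80705604, -0.62851191,  1.13838567]), 'orientation': array([0.26797662, 0.07038118, 0.23457   , 0.93177891])}
scene tin_mid 0.98 [300. 165.] [0.381 0.038 0.085]
scene tin_mid 0.86 [283. 184.] [ 0.368 -0.059  0.085]
scene tin_mid 0.73 [323. 181.] [0.485 0.018 0.085]
scene mat_top 0.75 [291. 278.] [ 0.545 -0.315  0.004]
scene knob 0.8 [364. 157.] [0.584 0.128 0.155]
scene spindle 0.86 [349. 186.] [0.582 0.02  0.118]
scene spindle 0.19 [286. 225.] [ 0.47  -0.206  0.118]
{'fx': 402.12224131611407, 'fy': 402.12224131611407, 'cx': 321.693374664025, 'cy': 194.06769629404533, 'xyz': array([ 0.25531158, -0.0686709 ,  1.43136332]), 'orientation': array([ 0.06644884, -0.06221262, -0.69549329,  0.71274345])}
top tin_mid 0.87 [321. 236.] [ 0.362 -0.059  0.085]
top tin_mid 0.75 [298. 202.] [0.473 0.022 0.085]
top tin_mid 0.59 [291. 229.] [0.381 0.044 0.085]
top mat_top 0.58 [392. 189.] [ 0.543 -0.312  0.004]
top knob 0.67 [266. 165.] [0.581 0.127 0.155]
top spindle 0.92 [302. 165.] [0.594 0.009 0.118]
[0.245548   0.57473618 0.24530603] [2.00506406e-01 9.79692391e-01 6.96389305e-06 9.56615467e-06] 0.5 0.014
```

View pics/scene0.png

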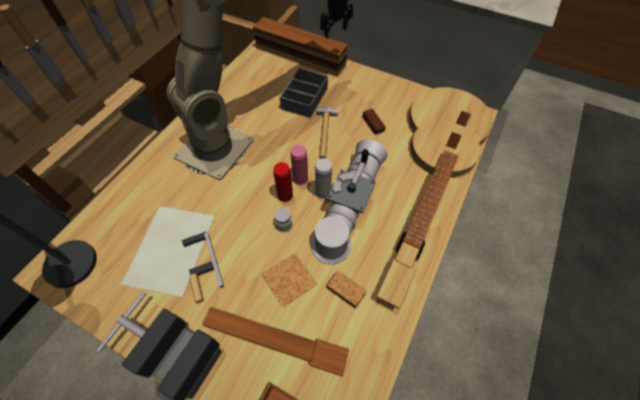

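View pics/top0.png

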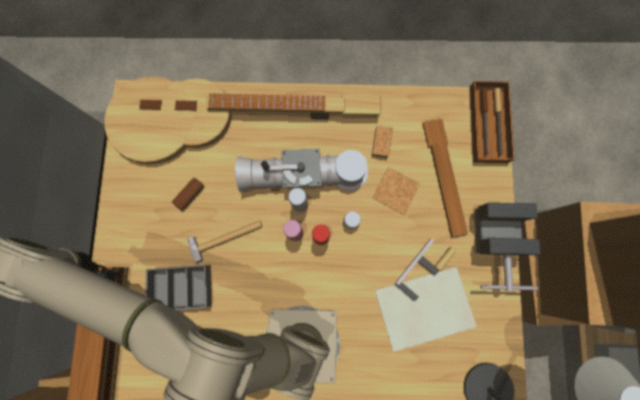

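```bash
python3 - <<'E'
from h import *
for cam in("scene","top"):
    im,d=manip.camera(cam)
    for t in("tin_mid","duct","knob"):
        for r in manip.trace(t,cam)[:3]:
            P=cloud(cam,d,r["pixels"]); px=im[r["pixels"]].mean(0)
            if t=="tin_mid":
                q=P[P[:,2]>np.percentile(P[:,2],97)-.01]; 
            elif t=="knob": q=P[P[:,2]>.172]
            else: q=P
            print(cam,t,round(r["p"],2),r["box"],px.round(),np.percentile(P[:,2],97).round(3),len(q),((q.min(0)+q.max(0))/2).round(3) if len(q) else 0,np.ptp(q,0).round(3) if len(q) else 0)
E
```

```text
scene tin_mid 0.88 [272.3, 166.3, 296.3, 201.5] [96. 21. 15.] 0.172 181 [ 0.367 -0.057  0.168] [0.054 0.054 0.012]
scene tin_mid 0.76 [314.2, 159.3, 331.4, 197.4] [102.  96.  89.] 0.172 172 [0.482 0.02  0.169] [0.05  0.054 0.013]
scene tin_mid 0.66 [290.6, 147.4, 307.0, 183.9] [107.  57.  66.] 0.173 163 [0.379 0.032 0.169] [0.054 0.053 0.012]
scene duct 0.71 [310.5, 140.2, 385.0, 263.9] [130. 125. 120.] 0.134 4171 [0.582 0.03  0.09 ] [0.179 0.509 0.188]
scene knob 0.8 [348.3, 149.7, 369.6, 189.6] [86. 82. 81.] 0.182 29 [0.584 0.128 0.179] [0.018 0.017 0.012]
scene knob 0.7 [262.9, 254.1, 312.6, 306.6] [176. 125.  75.] 0.008 0 0 0
top tin_mid 0.85 [291.7, 190.8, 308.0, 211.3] [148. 147. 146.] 0.174 212 [0.478 0.022 0.17 ] [0.05  0.048 0.012]
top tin_mid 0.85 [282.3, 217.8, 303.7, 242.5] [166. 124. 138.] 0.174 211 [0.376 0.035 0.171] [0.048 0.05  0.012]
top tin_mid 0.64 [310.8, 225.9, 329.3, 245.6] [166.  71.  55.] 0.175 229 [ 0.364 -0.056  0.171] [0.051 0.051 0.012]
top duct 0.88 [234.2, 149.6, 369.1, 190.9] [147. 146. 142.] 0.132 4270 [0.599 0.024 0.089] [0.177 0.489 0.19 ]
top duct 0.34 [188.3, 222.2, 263.6, 261.8] [162. 137. 102.] 0.03 702 [0.342 0.28  0.015] [0.146 0.252 0.037]
top knob 0.52 [261.9, 161.4, 304.6, 172.0] [127. 125. 123.] 0.181 35 [0.577 0.13  0.178] [0.02  0.02  0.011]
```

The silver tin is the target, at about (300,200) in top and (323,178) in scene; the pink and red look-alikes stand at (293,230) and (320,235). The mat is at (396,190) in top and the lever runs along the duct with its knob at (266,165). Next I go above the tin.

```bash
cat >> h.py <<'E'
def row(x,y,z,ang,frm=None):
    """units of shift/turn to reach tool-down pose with tool y axis at world angle ang (deg)"""
    o=manip.get_obs(); p,q=(o["position"],R.from_quat(o["ee_rot"]))
    a=np.radians(ang); Y=np.array([np.cos(a),np.sin(a),0]); Z=np.array([0,0,-1.]); X=np.cross(Y,Z)
    T=R.from_matrix(np.c_[X,Y,Z])
    return np.r_[q.inv().apply(np.array([x,y,z])-p)/.05, np.degrees((q.inv()*T).as_rotvec())/8].round(2)
E
python3 -c "
from h import *
print(row(.48,.021,.245,90))"
python3 -m pendant '[[-0.9,-0.8,0,0,0,-0.3,1],[-1.8,-1.7,0,0,0,-0.6,1],[-2.7,-2.6,0,0,0,-0.9,1],[-3.7,-3.5,0,0,0,-1.2,1],[-4.6,-4.4,0,0,0,-1.5,1],[-5.6,-5.4,0,0,0,-1.9,1],[-6.6,-6.4,0,0,0,-2.3,1],[-7.6,-7.3,0,0,0,-2.6,1],[-8.3,-8.0,0,0,0,-2.9,1],[-8.65,-8.35,0,0,0,-2.9,1]]' 40
python3 - <<'E'
from h import *
print(row(.48,.021,.245,90))
im,d=manip.camera("wrist"); cal=manip.get_calibration("wrist"); cv2.imwrite("pics/w1.png",im[:,:,::-1])
for r in manip.trace("tin_mid","wrist"):
    P=cloud("wrist",d,r["pixels"],cal); q=P[P[:,2]>.16]; print(round(r["p"],2),im[r["pixels"]].mean(0).round(),r["box"],len(q),((q.min(0)+q.max(0))/2).round(4) if len(q) else 0,np.ptp(q,0).round(3) if len(q) else 0)
E
```

```text
[-8.66 -8.34  0.01  0.    0.   -2.89]
clock: 2.15
position: [0.4799, 0.0179, 0.2457]
ee_rot: [0.0, 1.0, 0.0, 0.0]
ft_force: [0.7, 1.3, 0.4]
grip_width: 0.999
grasp_force: 0.0
[-0.    0.06  0.01  0.    0.01 -0.01]
0.88 [126.  23.  21.] [163.6, 3.7, 280.4, 105.4] 5820 [ 0.3675 -0.0589  0.1662] [0.053 0.054 0.012]
0.67 [124.  64.  75.] [301.2, 24.4, 378.6, 119.4] 5324 [0.3798 0.0319 0.1661] [0.054 0.053 0.012]
```

```bash
python3 - <<'E'
from h import *
im,d=manip.camera("wrist"); cal=manip.get_calibration("wrist")
P=cloud("wrist",d,d>0.03,cal); m=(P[:,2]>.155)&(P[:,2]<.185)&(abs(P[:,0]-.48)<.045)&(abs(P[:,1]-.02)<.045)
q=P[m];print(len(q),q.min(0).round(4),q.max(0).round(4),np.median(q,0).round(4))
E
```

```text
3946 [ 0.4517 -0.0022  0.1551] [0.5067 0.0546 0.1718] [0.477  0.0258 0.1692]
```

View pics/w1.png

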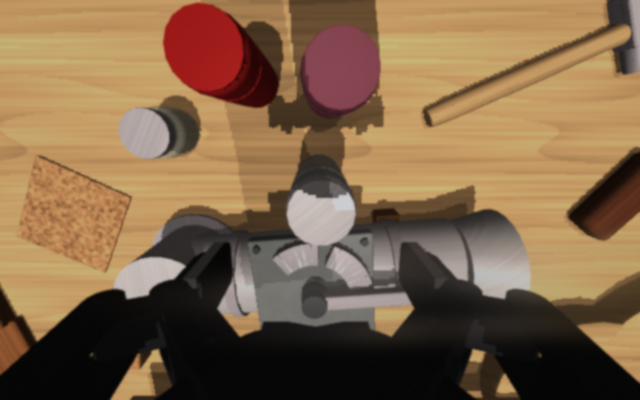

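The silver tin's top is at (321,215), centred between the fingers; the measured centre is (0.480, 0.025). I descend and grip.

```bash

python3 -m pendant '[[0,0.1,0.5,0,0,0,1],[0,0.15,1.1,0,0,0,1],[0,0.15,1.7,0,0,0,1],[0,0.15,2.1,0,0,0,1],[0,0.15,2.2,0,0,0,1],[0,0.15,2.2,0,0,0,0.4],[0,0.15,2.2,0,0,0,0],[0,0.15,2.2,0,0,0,0],[0,0.15,2.2,0,0,0,0],[0,0.15,2.2,0,0,0,0]]' 40
```

```text
clock: 3.55
position: [0.4801, 0.0282, 0.1365]
ee_rot: [-0.0, 1.0, 0.0, 0.001]
ft_force: [0.6, -2.7, 7.2]
grip_width: 0.675
grasp_force: 42.5
```

```bash

python3 -m pendant '[[0,0,-0.3,0,0,0,0],[0,0,-0.9,0,0,0,0],[0,0,-1.7,0,0,0,0],[0,0,-2.6,0,0,0,0],[0,0,-3.4,0,0,0,0],[0,-0.3,-4,0,0,0,0],[-0.1,-0.8,-4.2,0,0,0,0],[-0.2,-1.5,-4.2,0,0,0,0],[-0.4,-2.2,-4.2,0,0,0,0],[-0.5,-2.9,-4.2,0,0,0,0]]' 60
python3 -m pendant '[[-0.15,-0.7,0,0,0,0,0],[-0.3,-1.4,0,0,0,0,0],[-0.45,-2.1,0,0,0,0,0],[-0.6,-2.8,0,0,0,0,0],[-0.7,-3.4,0,0,0,0,0],[-0.78,-3.8,0,0,0,0,0],[-0.78,-3.92,0,0,0,0,0],[-0.78,-3.92,0,0,0,0,0],[-0.78,-3.92,0,0,0,0,0],[-0.78,-3.92,0,0,0,0,0]]'
python3 - <<'E'
from h import *
print(row(.544,-.313,.1405,90))
im,d=manip.camera("wrist"); cal=manip.get_calibration("wrist"); cv2.imwrite("pics/w2.png",im[:,:,::-1])
for r in manip.trace("mat_top","wrist")[:2]:
    P=cloud("wrist",d,r["pixels"],cal); print(r["p"],r["box"],P.min(0),P.max(0))
for r in manip.trace("tin_mid","wrist")[:3]: print(r["p"],r["box"],im[r["pixels"]].mean(0))
E
```

```text
clock: 4.8
position: [0.5041, -0.1173, 0.3457]
ee_rot: [-0.001, 1.0, 0.0, -0.0]
ft_force: [0.7, 0.6, -5.1]
grip_width: 0.668
grasp_force: 65.3
clock: 6.05
position: [0.5438, -0.3116, 0.3455]
ee_rot: [-0.001, 1.0, 0.0, 0.0]
ft_force: [0.4, -0.6, -5.1]
grip_width: 0.662
grasp_force: 65.5
[-0.   -0.03  4.1   0.    0.    0.02]
0.9 [257.7, 108.2, 358.4, 188.1] [ 0.45505034 -0.40936139 -0.00328493] [ 0.58572041 -0.2375127   0.24393734]
0.24 [369.2, 154.7, 639.4, 256.5] [ 0.5218492  -0.21940096 -0.00213952] [0.7045866  0.200687   0.13574151]
0.74 [523.2, 0.2, 636.0, 78.8] [83.30020609 39.99862606 46.99175635]
0.68 [465.3, 0.0, 612.3, 68.2] [100.94418292  17.63466711  15.76294553]
0.61 [250.3, 164.7, 384.6, 328.9] [69.63045685 64.29359137 61.11865482]
```

View pics/w2.png

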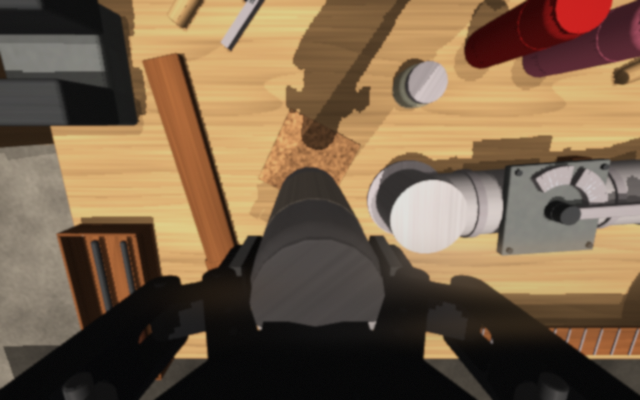

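The tin hangs upright, its base seen over the cork mat (about (310,160)). I lower it.

```bash

python3 -m pendant '[[0,0,0.4,0,0,0,0],[0,0,1.1,0,0,0,0],[0,0,1.9,0,0,0,0],[0,0,2.7,0,0,0,0],[0,0,3.4,0,0,0,0],[0,0,3.8,0,0,0,0],[0,0,3.95,0,0,0,0],[0,0,4.02,0,0,0,0],[0,0,4.06,0,0,0,0],[0,0,4.08,0,0,0,0]]'
```

```text
clock: 7.45
position: [0.544, -0.3127, 0.1419]
ee_rot: [-0.001, 1.0, -0.0, 0.001]
ft_force: [0.7, -0.1, -4.4]
grip_width: 0.667
grasp_force: 65.5
```

```bash

python3 -m pendant '[[0,0,0.02,0,0,0,0],[0,0,0.04,0,0,0,0],[0,0,0.05,0,0,0,0],[0,0,0.06,0,0,0,0],[0,0,0.06,0,0,0,0],[0,0,0.06,0,0,0,0.36],[0,0,0.06,0,0,0,0.4],[0,0,0.06,0,0,0,0.5],[0,0,0.06,0,0,0,0.8],[0,0,0.06,0,0,0,1]]'
python3 -c "
from h import *
print(row(.5805,.1285,.28,90))"
```

```text
clock: 8.7
position: [0.5436, -0.3123, 0.1381]
ee_rot: [-0.001, 1.0, 0.0, -0.0]
ft_force: [0.6, -0.0, -0.4]
grip_width: 0.998
grasp_force: 0.0
[-0.75  8.82 -2.83  0.   -0.    0.01]
```

```bash

python3 -m pendant '[[0,0,-0.5,0,0,0,1],[0,0,-1.3,0,0,0,1],[0,0,-2.2,0,0,0,1],[-0.1,0.5,-2.8,0,0,0.8,1],[-0.2,1.4,-2.83,0,0,2,1],[-0.3,2.4,-2.83,0,0,3.3,1],[-0.4,3.5,-2.83,0,0,4.6,1],[-0.5,4.6,-2.83,0,0,5.9,1],[-0.55,5.7,-2.83,0,0,7.2,1],[-0.6,6.7,-2.83,0,0,8.4,1]]'
python3 - <<'E'
from h import *
print(manip.get_obs()["joint_pos"].round(2) if hasattr(manip.get_obs()["joint_pos"],"round") else manip.get_obs()["joint_pos"])
print(row(.5805,.1285,.25,0))
im,d=manip.camera("scene")
for r in manip.trace("tin_mid","scene")[:3]:
    P=cloud("scene",d,r["pixels"]);q=P[P[:,2]>.16]; print(r["p"],len(q),(q.min(0)+q.max(0))/2,np.median(q[:,2]))
im,d=manip.camera("wrist"); cal=manip.get_calibration("wrist"); cv2.imwrite("pics/w3.png",im[:,:,::-1])
for t,z in(("knob",.155),("spindle",.118)):
    for r in manip.tip_of(t,"wrist")[:2]: print(t,r["p"],r["pixel"],pt("wrist",r["pixel"],cal,z=z))
P=cloud("wrist",d,d>.03,cal)
q=P[(P[:,2]>.17)&(P[:,2]<.19)&(abs(P[:,0]-.58)<.04)&(abs(P[:,1]-.128)<.04)]
if len(q): print("knob",len(q),(q.min(0)+q.max(0))/2,np.ptp(q,0))
E
```

```text
clock: 9.95
position: [0.573, 0.0237, 0.2799]
ee_rot: [0.554, 0.833, 0.0, -0.0]
ft_force: [0.8, -0.3, -0.3]
grip_width: 0.999
grasp_force: 0.0
[-0.8   0.24  0.81  1.59 -0.18  1.39  0.43]
[ 1.87  0.95  0.6   0.   -0.    2.84]
0.83 173 [0.37837102 0.03290245 0.16782737] 0.16969227443561197
0.75 300 [ 0.54622741 -0.32052058  0.16899708] 0.17326331088699853
0.57 185 [ 0.36732994 -0.05885867  0.16792098] 0.1698342452404742
knob 0.74 [369.7, 97.2] [0.58166217 0.12626926 0.155     ]
knob 0.57 [181.7, 243.2] [ 0.47209316 -0.06764771  0.155     ]
spindle 0.58 [321.3, 205.5] [0.58732767 0.01211198 0.118     ]
knob 809 [0.5823349  0.12790436 0.17573748] [0.02342899 0.02336243 0.01143239]
```

View pics/w3.png

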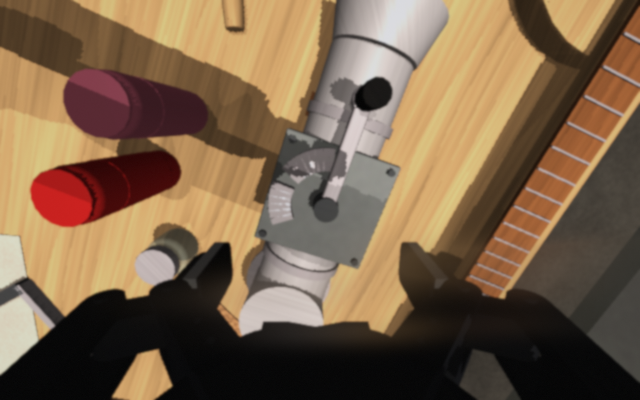

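The tin stands on the mat; the knob is at (373,95) and the hub at (322,208) in the wrist picture. I take the knob with the jaws along the swing tangent.

```bash

python3 -m pendant '[[0.6,0.3,0.2,0,0,0.9,0.8],[1.3,0.7,0.5,0,0,2,0.5],[1.85,0.97,0.8,0,0,2.84,0.3],[1.85,0.97,1.2,0,0,2.84,0.2],[1.85,0.97,1.2,0,0,2.84,0.2],[1.85,0.97,1.8,0,0,2.84,0.2],[1.85,0.97,2.3,0,0,2.84,0.2],[1.85,0.97,2.5,0,0,2.84,0.2],[1.85,0.97,2.54,0,0,2.84,0.2],[1.85,0.97,2.54,0,0,2.84,-1]]' 40
python3 -m pendant '[[0,0,0,0,0,0,-1],[0,0,0,0,0,0,-1],[0,0,0,0,0,0,-1],[0,0,0,0,0,0,-1],[0,0,0,0,0,0,-1],[0,0,0,0,0,0,-1],[0,0,0,0,0,0,-1],[0,0,0,0,0,0,-1],[0,0,0,0,0,0,-1],[0,0,0,0,0,0,-1]]' 40
python3 -c "
from h import *
print(row(.582,.128,.152,0))"
```

```text
clock: 11.45
position: [0.5823, 0.1255, 0.1539]
ee_rot: [0.705, 0.709, 0.001, 0.0]
ft_force: [-0.2, -0.3, -0.3]
grip_width: 0.4
grasp_force: 0.0
clock: 12.7
position: [0.5818, 0.1261, 0.1529]
ee_rot: [0.705, 0.709, 0.0, 0.0]
ft_force: [0.6, 2.2, 5.8]
grip_width: 0.274
grasp_force: 39.5
[ 0.04  0.    0.02  0.   -0.    0.04]
```

```bash
cat >> h.py <<'E'
S=np.array([.5875,.0125])
def arc(degs,r=None):
    o=manip.get_obs(); p=np.array(o["position"]); q=R.from_quat(o["ee_rot"]); v=p[:2]-S
    print("lever ang",np.degrees(np.arctan2(-v[0],v[1])).round(1),"r",np.linalg.norm(v).round(4),"z",p[2].round(4))
    if r: v0=v; v=v*r/np.linalg.norm(v)
    for a in degs:
        w=R.from_euler("z",a,degrees=True).apply([*v,0])[:2]+S-p[:2]
        print(a,(q.inv().apply([*w,0])/.05).round(2),round(-a/8,2))
E
python3 -c "
from h import *
arc([3,8,14,21,28,35,42])"
```

```text
lever ang 2.9 r 0.1137 z 0.1529
3 [-0.01 -0.12 -0.  ] -0.38
8 [-0.04 -0.32 -0.  ] -1.0
14 [-0.09 -0.55 -0.  ] -1.75
21 [-0.19 -0.81 -0.  ] -2.62
28 [-0.31 -1.05 -0.  ] -3.5
35 [-0.47 -1.28 -0.  ] -4.38
42 [-0.65 -1.49 -0.  ] -5.25
```

```bash

python3 -m pendant '[[0,0,-0.15,0,0,0,-1],[0,0,-0.3,0,0,0,-1],[0,0,-0.34,0,0,0,-1],[0,0,-0.34,0,0,0,-1],[-0.01,-0.12,-0.34,0,0,-0.38,-1],[-0.04,-0.32,-0.34,0,0,-1,-1],[-0.09,-0.55,-0.34,0,0,-1.75,-1],[-0.19,-0.81,-0.34,0,0,-2.62,-1],[-0.31,-1.05,-0.34,0,0,-3.5,-1],[-0.4,-1.17,-0.34,0,0,-3.9,-1]]' 50
python3 -c "
from h import *
arc([5,12,18,24,30])"
```

```text
clock: 13.95
position: [0.5238, 0.1036, 0.17]
ee_rot: [0.488, 0.873, -0.0, 0.001]
ft_force: [9.7, -7.2, -9.2]
grip_width: 0.267
grasp_force: 49.6
lever ang 35.0 r 0.1111 z 0.17
5 [-0.02 -0.19 -0.  ] -0.62
12 [-0.08 -0.46 -0.  ] -1.5
18 [-0.15 -0.68 -0.  ] -2.25
24 [-0.24 -0.89 -0.  ] -3.0
30 [-0.36 -1.09 -0.  ] -3.75
```

```bash

python3 -m pendant '[[-0.04,-0.1,0,0,0,-0.3,-1],[-0.07,-0.25,0,0,0,-0.8,-1],[-0.13,-0.46,0,0,0,-1.5,-1],[-0.2,-0.68,0,0,0,-2.25,-1],[-0.27,-0.85,0,0,0,-2.8,-1],[-0.3,-0.89,0,0,0,-3,-1],[-0.3,-0.89,0,0,0,-3,-1],[-0.3,-0.89,0.08,0,0,-3,-1],[-0.3,-0.89,0.14,0,0,-3,-1],[-0.3,-0.89,0.14,0,0,-3,-1]]' 50
python3 -c "
from h import *
arc([2,4,6,8,10])"
```

```text
clock: 15.2
position: [0.4943, 0.0692, 0.1634]
ee_rot: [0.296, 0.955, 0.0, 0.001]
ft_force: [7.1, -2.6, -4.3]
grip_width: 0.267
grasp_force: 50.3
lever ang 58.7 r 0.1091 z 0.1634
2 [-0.01 -0.08 -0.  ] -0.25
4 [-0.01 -0.15 -0.  ] -0.5
6 [-0.02 -0.23 -0.  ] -0.75
8 [-0.04 -0.3  -0.  ] -1.0
10 [-0.05 -0.38 -0.  ] -1.25
```

```bash

python3 -m pendant '[[0,0,0,0,0,0,-0.3],[0,0,0,0,0,0,-0.3],[0,0,0,0,0,0,-0.3],[0,-0.04,0,0,0,-0.1,-0.3],[0,-0.08,0,0,0,-0.25,-0.3],[-0.01,-0.15,0,0,0,-0.5,-0.3],[-0.02,-0.23,0,0,0,-0.75,-0.3],[-0.04,-0.3,0,0,0,-1,-0.3],[-0.05,-0.38,0,0,0,-1.25,-0.3],[-0.05,-0.38,0,0,0,-1.25,-0.3]]' 20
python3 - <<'E'
from h import *
arc([2,4,6,8,10])
im,d=manip.camera("scene")
P=cloud("scene",d,d>0); o=manip.get_obs()["position"]
im,d=manip.camera("wrist"); cal=manip.get_calibration("wrist"); cv2.imwrite("pics/w4.png",im[:,:,::-1])
E
```

```text
clock: 16.45
position: [0.4841, 0.0518, 0.1627]
ee_rot: [0.212, 0.977, -0.0, -0.0]
ft_force: [0.4, -0.3, 0.6]
grip_width: 0.347
grasp_force: 0.0
lever ang 69.2 r 0.1106 z 0.1627
2 [-0.01 -0.08  0.  ] -0.25
4 [-0.02 -0.15  0.  ] -0.5
6 [-0.03 -0.23  0.  ] -0.75
8 [-0.04 -0.31  0.  ] -1.0
10 [-0.06 -0.38  0.  ] -1.25
```

View pics/w4.png

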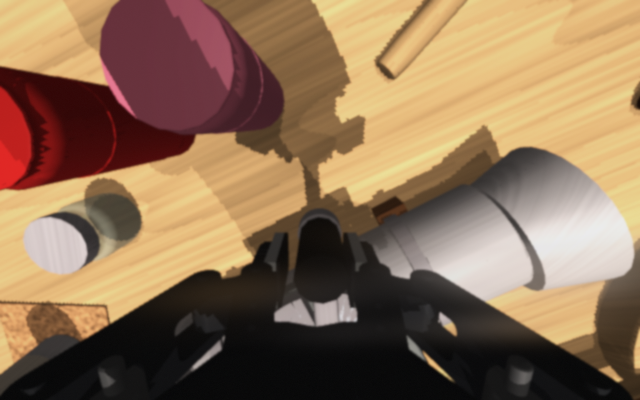

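The knob is still between the fingers at (320,250), no blocking force yet; I continue the loose push.

```bash

python3 -m pendant '[[0,-0.04,0,0,0,-0.12,-0.3],[0,-0.08,0,0,0,-0.25,-0.3],[-0.01,-0.12,0,0,0,-0.38,-0.3],[-0.02,-0.15,0,0,0,-0.5,-0.3],[-0.02,-0.19,0,0,0,-0.62,-0.3],[-0.03,-0.23,0,0,0,-0.75,-0.3],[-0.03,-0.27,0,0,0,-0.88,-0.3],[-0.04,-0.31,0,0,0,-1,-0.3],[-0.04,-0.31,0,0,0,-1,-0.3],[-0.04,-0.31,0,0,0,-1,-0.3]]' 20
python3 - <<'E'
from h import *
arc([10])
for cam in("wrist","scene","top"):
    im,d=manip.camera(cam); cal=manip.get_calibration(cam)
    for r in manip.trace("knob",cam)[:2]:
        P=cloud(cam,d,r["pixels"],cal); print(cam,r["p"],r["box"],np.percentile(P[:,2],[50,90,98]).round(4))
    for r in manip.tip_of("knob",cam)[:2]: print("tip",r["p"],r["pixel"],pt(cam,r["pixel"],cal,z=.155))
E
```

```text
clock: 17.8
position: [0.4799, 0.0374, 0.1628]
ee_rot: [0.143, 0.99, 0.0, 0.0]
ft_force: [-1.0, 0.6, 0.4]
grip_width: 0.345
grasp_force: 0.2
lever ang 76.9 r 0.1104 z 0.1628
10 [-0.06 -0.38 -0.  ] -1.25
wrist 0.9 [296.1, 203.5, 344.9, 328.1] [0.1717 0.1798 0.1804]
tip 0.8 [321.2, 244.9] [0.47732492 0.04255314 0.155     ]
scene 0.57 [319.5, 156.9, 354.6, 192.0] [0.1304 0.1626 0.1811]
tip 0.57 [323.8, 163.2] [0.475353   0.03919399 0.155     ]
tip 0.54 [307.0, 163.1] [ 0.59229033 -0.00738715  0.155     ]
```

Knob top reads 0.180, the resting height, so it may have dropped. I press on gently to feel for blocking.

```bash

python3 -m pendant '[[0,-0.04,0,0,0,-0.12,-0.3],[0,-0.08,0,0,0,-0.25,-0.3],[-0.01,-0.12,0,0,0,-0.38,-0.3],[-0.02,-0.15,0,0,0,-0.5,-0.3],[-0.02,-0.15,0,0,0,-0.5,-0.3],[-0.02,-0.15,0,0,0,-0.5,-0.3],[-0.02,-0.15,0,0,0,-0.5,-0.3],[-0.02,-0.15,0,0,0,-0.5,-0.3],[-0.02,-0.15,0,0,0,-0.5,-0.3],[-0.02,-0.15,0,0,0,-0.5,-0.3]]' 20
python3 - <<'E'
from h import *
arc([10])
im,d=manip.camera("wrist"); cal=manip.get_calibration("wrist")
for r in manip.trace("knob","wrist")[:1]:
        P=cloud("wrist",d,r["pixels"],cal); q=P[P[:,2]>.165];print(np.percentile(P[:,2],[50,90,98]).round(4),(q.min(0)+q.max(0))/2)
E
```

```text
clock: 19.5
position: [0.4787, 0.03, 0.1628]
ee_rot: [0.109, 0.994, 0.0, -0.0]
ft_force: [0.2, 1.2, -0.5]
grip_width: 0.349
grasp_force: 0.4
lever ang 80.9 r 0.1102 z 0.1628
10 [-0.06 -0.38 -0.  ] -1.25
[0.1713 0.1798 0.1804] [0.47683448 0.03447189 0.19390618]
```

```bash
cat >> h.py <<'E'
def knob():
    im,d=manip.camera("wrist"); cal=manip.get_calibration("wrist"); o=manip.get_obs()
    P=cloud("wrist",d,d>.03,cal); p=o["position"]
    for r in manip.trace("knob","wrist")[:1]:
        P=cloud("wrist",d,r["pixels"],cal); q=P[(P[:,2]>.172)&(P[:,2]<.195)]
        c=np.median(q,0); h=np.histogram(P[:,2],bins=np.arange(.160,.200,.002))[0]
        print("knob",c.round(4),len(q),"ang",np.degrees(np.arctan2(-(c-[*S,0])[0],(c-[*S,0])[1])).round(1),h)
E
python3 -m pendant '[[0,-0.04,0,0,0,-0.12,-0.3],[0,-0.08,0,0,0,-0.25,-0.3],[-0.01,-0.12,0,0,0,-0.38,-0.3],[-0.02,-0.15,0,0,0,-0.5,-0.3],[-0.02,-0.15,0,0,0,-0.5,-0.3],[-0.02,-0.15,0,0,0,-0.5,-0.3],[-0.02,-0.15,0,0,0,-0.5,-0.3],[-0.02,-0.15,0,0,0,-0.5,-0.3],[-0.02,-0.15,0,0,0,-0.5,-0.3],[-0.02,-0.15,0,0,0,-0.5,-0.3]]' 20
python3 - <<'E'
from h import *
arc([10]); knob()
E
```

```text
clock: 20.85
position: [0.479, 0.026, 0.1633]
ee_rot: [0.072, 0.997, 0.002, 0.001]
ft_force: [4.3, 15.1, -1.6]
grip_width: 0.353
grasp_force: 7.7
lever ang 82.9 r 0.1093 z 0.1633
10 [-0.04 -0.38 -0.  ] -1.25
knob [0.4747 0.0319 0.1793] 2129 ang 80.2 [  56   65   69   63   78   65   90   82  117 1558  282    0    0    0
    0    0    0    0    0    0]
```

Blocked with 15 N and the knob at resting height: it is home in the notch. I back off, open and rise.

```bash

python3 -m pendant '[[0,0.1,0,0,0,0,-0.3],[0,0.16,0,0,0,0,-0.2],[0,0.16,0,0,0,0,0],[0,0.16,0,0,0,0,0.1],[0,0.16,0,0,0,0,0.1],[0,0.16,-0.4,0,0,0,0.1],[0,0.16,-1,0,0,0,0.1],[0,0.16,-1.8,0,0,0,0.1],[0,0.16,-2.4,0,0,0,0.1],[0,0.16,-2.6,0,0,0,0.1]]' 20
python3 - <<'E'
from h import *
knob()
im,d=manip.camera("scene")
for r in manip.trace("tin_mid","scene")[:3]:
    P=cloud("scene",d,r["pixels"]);q=P[P[:,2]>.165]; print(r["p"],len(q),((q.min(0)+q.max(0))/2).round(3))
im,d=manip.camera("wrist"); cv2.imwrite("pics/w5.png",im[:,:,::-1])
E
```

```text
clock: 22.2
position: [0.4798, 0.0302, 0.2942]
ee_rot: [0.074, 0.997, 0.001, 0.001]
ft_force: [0.3, -0.6, 0.3]
grip_width: 0.548
grasp_force: 0.0
knob [0.476  0.0343 0.1794] 538 ang 78.9 [  7  12   9   7  10  10  12  10  24 383 109   0   0   0   0   0   0   0
   0   0]
0.89 277 [ 0.545 -0.319  0.172]
0.59 155 [0.378 0.035 0.171]
0.57 150 [ 0.367 -0.059  0.17 ]
```

View pics/w5.png

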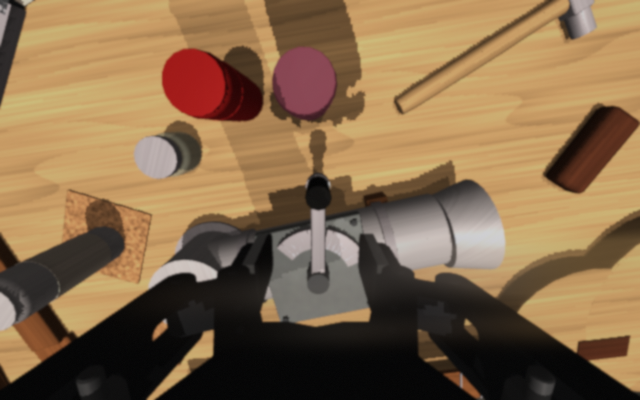

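The lever now lies across the duct with its knob at (318,190), down at resting height. The tin stands upright on the mat at (105,245), the other things are where they were, and the gripper is clear.

```bash
python3 -c "
from workcell import manip
print(manip.hand_in())"
```

```text
the job is handed in; nothing more can be done
None
```

I handed the job in at about 22 s of the 54 s allowed, with the damper handle down in the shut notch (it blocked at 15 N) and the tin upright on the cork mat; the hand-in gave no verdict.

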